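# Unbolt the dry chamber and crack its stuck lid

## Task

The clear dry chamber is bolted shut: wind its crank (red knob) anticlockwise, seen from above, a little more than one full turn to the end stop, which draws the brass bolt off the lid. Then pull the lid, which has a black handle, straight up until it breaks out of its tight seal, without letting it fly off, and hold it still and level over the box, about 25 mm open; the program finishes while still holding the lid there. Leave the other things on the desk where they are.

Things in the scene. Friction and masses are not known exactly. Their poses are not given: they have to be found in the camera images.
- chamber: clear box 130x150 mm, 80 mm high, on a dark plate, with a grey catch post (106 mm high) in front and behind, 122 mm from the centre, and on its right (-y) a grey lock housing with the crank on top; all one body fixed to the desk. Origin: on the desk under the centre of the box; x points from its front to its back, y left, z up.
- lid: clear loose lid with a silvery white frame, 134x158 mm, 8 mm thick, 0.24 to 0.36 kg. Origin: centre of its underside; shut, it lies at point seal with the chamber's axes; 25 mm open is 25 mm above that. A spigot reaches 4 mm down into the box. While the bolt covers the steel lug on its right edge it holds that edge down.
- seal (a point): middle of the box's mouth, level with the rim, 80 mm above the desk. Spring rollers in front and behind grip beads on the lid like a tight seal: pulled straight up, the lid resists with 10 to 18 N (weight included) in the first 1 to 6 mm, then lets go with a small upward kick; from 17 mm up it is free and only its weight is left.
- handle (a point): centre of the black handle bar on the lid: 62 mm long along the lid's y, 16 mm wide (x), 16 mm high, on two thin posts at its ends; 35 mm above the lid's origin, over its middle, 27 mm above the lid's upper face (115 mm above the desk when shut)
- crank (a joint): angle of the crank (rad), grows anticlockwise seen from above; starts between 0 and 0.35, end stops at 0 and 6.9. It stays where it is left and needs about 1 N at the knob. It draws the bolt back 4.5 mm per rad; the bolt clears the lug at about 5.7.
- crank_axis (a point): point on the crank's upright axis, level with the middle of its knob (146 mm above the desk)
- crank_grip (a point): point to grip on the crank's red upright knob: 20 mm in diameter, 44 mm high, free to spin on its pin, 42 mm from the crank's axis. The point is on the knob's axis, 26 mm above its foot, 18 mm below its top, 29 mm above the top face of the dark 110 mm crank wheel.
- tweezers_black: black tweezers, 124 mm long, loose, not to be disturbed; origin under its middle
- driver_red: red screwdriver, 150 mm, loose, not to be disturbed; origin under its middle
- kapton_roll: amber tape roll, 56 mm wide, 12 mm high, loose, not to be disturbed; origin under its middle
- flux_jar: black jar with a grey lid, 44 mm wide, 36 mm high, loose, not to be disturbed; origin under its middle
- solder_reel: black and silver reel, 58 mm wide, 46 mm high, loose, not to be disturbed; origin under its middle

How it is judged:
On the way, in this order (a step that is already met when the one before it is completed fails the run):
1. the crank is wound to its end stop while the lid is still shut (value of joint crank above 6.6 rad and z of lid in the frame of chamber below 0.084 m), for 0.1 s.
2. the gripper has pulled the lid out of its seal (z of lid in the frame of chamber above 0.091 m and contact force between lid and the fingers above 0.5 N), for 0.05 s.
At the end, for the whole second after the job is handed in: the gripper holds the lid (contact force over 1 N) still and clear of the chamber, 17 to 38 mm above its shut height, tilted less than 0.17 rad and less than 20 mm off the chamber's middle; the crank is still at its end (over 6.5 rad) (z of lid in the frame of chamber between 0.097 and 0.118 m and contact force between lid and the fingers above 1 N and contact force between lid and chamber below 0.3 N and angle between lid's own z axis and vertical below 0.17 rad and horizontal distance between lid and chamber below 0.02 m and linear speed of lid below 0.02 m/s and value of joint crank above 6.5 rad); the arm keeps its last pose, push and grip.
It fails at once if the lid flies off (more than 65 mm above its shut height) (z of lid in the frame of chamber above 0.145 m).
It fails at once if one of the other things is shifted by more than 30 mm (distance of any of tweezers_black, driver_red, kapton_roll, flux_jar, solder_reel from where it was at the start of the episode above 0.03 m).
It also fails if it takes over 58 s, if anything falls off the work surface, if the arm or the gripper's body presses on something with over 40 N, if the wrist force passes 120 N, or if a joint passes its speed limit or range.

## Robot

A 7-joint arm with a two-finger parallel gripper is mounted at the origin on a cart in front of the work surface, level with it; the furniture and walls round the work are solid. World frame = base frame: x ahead of the robot, y to its left, z up, the work surface at z = 0. Lengths are in m, angles in rad, forces in N, time in s.
With the tool pointing down it reaches from about 0.425 to 0.925 m from the base axis. Payload 6.8 kg.
Tool frame: the origin (TCP) lies midway between the tips of the shut fingers; the grasp point (between the pads) lies 19 mm behind it (grip_point_offset is the z of the grasp point in the tool frame, in m); z points along the fingers, y is the line along which they close (so a half turn about z gives the same grasp; the last joint's range is limited). The gripper opens to 85 mm and grips with 20 to 120 N. Pads are 22 mm wide; open, the fingers measure 114 mm over their backs; the gripper's body (76 mm by 85 mm) begins 54 mm behind the grasp point. The pads swing forward as they close: fully open they stand 13 mm farther back than shut.
Start: joints at [-1.253, 0.477, 0.022, 1.555, -0.011, 1.109, -0.083], TCP at [0.279, 0.615, 0.231] pointing down, gripper open.
Joint ranges: [-2.96, 2.96], [-0.34, 2.1], [-1.41, 1.46], [0.24, 2.44], [-1.37, 4.51], [0.17, 1.92], [-2.96, 2.96]. Speed limits (rad/s): [2.39, 2.39, 3.14, 3.14, 3.14, 3.14, 3.14].

## Interface

Orientations are given as a rotation vector (axis times angle).
In Python, from bench import get_obs, grab_frame, calibration, hand_in, grip_point_offset gives the robot as it stands.
- The arm moves only by the shell command python3 -m pendant 'ROWS' [OPENING] [FORCE]. ROWS is a JSON object of lists of equal length, an entry for each row: "translation": the shift along the world's x, y, z in units of 25 mm (1.0 is 25 mm), a list of three; "delta_rot": the turn, a rotation vector about the world's x, y, z in units of 5 degrees (1.0 is 5 degrees), a list of three. In form: {"translation": [[dx, dy, dz], ...], "delta_rot": [[rx, ry, rz], ...]}. A call has 1 to 12 rows; each row is the pose to reach, as a shift and turn from the pose commanded when the call began; what a row does not reach only later rows make up. A row lasts 1/8 s, in which the tool goes at most 62.5 mm and 10.7 degrees, less where a joint would pass 70% of its speed; a pose out of reach is approached as far as the arm can. A call with a gripper value outside its range is refused whole. OPENING is the opening, from 0 (shut) to 1 (fully open), set as the call begins (- or left out, the last holds). The fingers move at their own pace and stop on an object; FORCE is the grip in N (left out, the last holds). Time passes only in rows, so rows that repeat a pose let the fingers close. It gives the time, the measured TCP pose, the force, the opening and the grip force at its end, in the units of the state.
- get_obs(): the state, without advancing time (a new reading comes with each control period).
- grab_frame(name): name is "scene" or "top"; returns (picture, depth): 420x560x3 uint8, red, green, blue; 420x560 float32, m along the optical axis (not along the pixel's ray), 0 where there is no reading.
- calibration(name): a dict with "K" (3x3 intrinsics, pixels), "rvec" (rotation vector, rad) and "tvec" (3), from world to camera coordinates, as OpenCV has them. Camera axes: x right, y down, z forward; pixel columns grow to the right and rows downward; lengths in m; the calibration is good to about 2 mm. A picture is of the moment at which its call begins. calibration takes no time and is no camera call.
- hand_in(): hands the job in; it is judged then, once.
The state is a dict: "clock": time; "joints": joint angles; "qvel": joint speeds; "tau": joint torques, N m; "tcp_pos": TCP position; "orientation": TCP orientation; "contact_force": force on the tool from outside, world axes, zero at the start; "moment": the same for the moment, N m; "grip_width": finger opening in m; "gripper_force": force on a finger pad.
Only numpy, scipy, OpenCV 4.12 (cv2) and the standard library are available. Lean on these libraries where they do the work, as an engineer would, in place of code of your own. Each camera call takes 0.05 s, during which the arm holds its last target. There are 200 camera calls.

## Working session

There is one attempt and no reset: what is moved stays moved. The work goes in short steps, Python scripts to look and compute and a shell command to move; the robot and the scene stay as the last step left them, time stands still between calls to the robot, and variables do not carry over. Pictures are saved under pics/ and viewed, at most 10 in all, crops included, and the job is handed in when it is done.

```bash
mkdir -p pics; python3 - <<'E'
from bench import *
import cv2,numpy as np
for n in("scene","top"):
    p,d=grab_frame(n); np.savez(f"pics/{n}0.npz",p=p,d=d); cv2.imwrite(f"pics/{n}0.png",p[:,:,::-1])
    c=calibration(n); R=cv2.Rodrigues(np.array(c["rvec"]))[0]; print(n,-R.T@np.array(c["tvec"]),R[2])
o=get_obs(); print({k:np.round(v,3) for k,v in o.items()}, grip_point_offset)
E
```

```text
scene [-0.23434493 -0.64561072  0.55237624] [ 0.72035027  0.55149294 -0.42065548]
top [ 0.41100885 -0.08669012  1.21704452] [ 0.09208195 -0.01338025 -0.99566153]
{'clock': np.float64(0.1), 'joints': array([-1.253,  0.478,  0.022,  1.556, -0.011,  1.109, -0.083]), 'qvel': array([-0.   , -0.004, -0.001, -0.002, -0.001, -0.   ,  0.002]), 'tau': array([ 4.0000e-03, -5.9776e+01,  1.6130e+00, -2.8196e+01,  1.3000e-02,
        5.0000e-03,  0.0000e+00]), 'tcp_pos': array([0.279, 0.614, 0.23 ]), 'orientation': array([-6.64e-01, -3.07e+00,  3.00e-03]), 'contact_force': array([-0.474,  0.105, -0.117]), 'moment': array([-0.006,  0.01 ,  0.018]), 'gripper_force': np.float64(0.0), 'grip_width': np.float64(0.085)} -0.0187
```

View pics/top0.png

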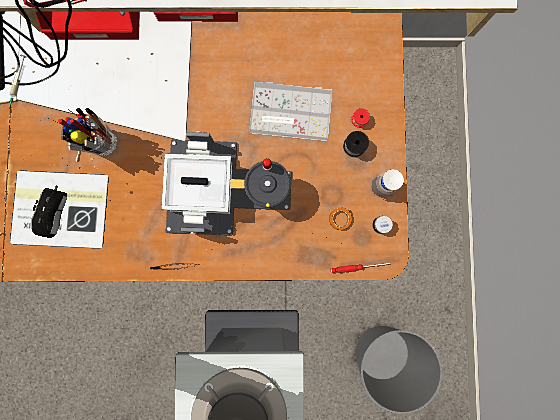

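View pics/scene0.png

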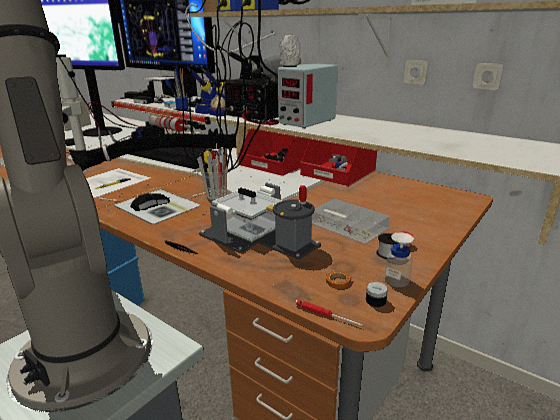

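The top view shows the black handle at about (195,182), the red knob at (267,163), and the wheel centre near (268,184). The lid frame spans (165..230, 153..210). I'll measure these next.

```bash
cat > h.py <<'E'
from bench import *
import cv2,numpy as np
def world(n,uv,z):
    c=calibration(n);R=cv2.Rodrigues(np.array(c["rvec"]))[0];t=np.array(c["tvec"]).ravel()
    uv=np.atleast_2d(np.array(uv,float)); r=np.c_[uv,np.ones(len(uv))]@np.linalg.inv(c["K"]).T@R; o=-R.T@t
    return o+r*((z-o[2])/r[:,2])[:,None]
def world_d(n,d,mask):
    v,u=np.nonzero(mask&(d>0)); c=calibration(n);R=cv2.Rodrigues(np.array(c["rvec"]))[0];t=np.array(c["tvec"]).ravel()
    return ((np.c_[u,v,np.ones(len(u))]@np.linalg.inv(c["K"]).T)*d[v,u][:,None]-t)@R
def box(m,u0,u1,v0,v1):
    o=np.zeros_like(m);o[v0:v1,u0:u1]=m[v0:v1,u0:u1];return o
E
python3 - <<'E'
from h import *
f=np.load("pics/top0.npz");p=f["p"].astype(int);d=f["d"]
red=box((p[:,:,0]>140)&(p[:,:,1]<60),255,280,150,175)
P=world_d("top",d,red); print("red",P.mean(0),P[:,2].max(),len(P)); T=P[P[:,2]>.158]; print("top",T.mean(0),T.min(0),T.max(0),len(T))
blk=box(p.max(2)<60,175,215,172,192)
v,u=np.nonzero(blk);W=world("top",np.c_[u,v],.123);print("handle",W.mean(0),W.min(0),W.max(0),cv2.minAreaRect(W[:,:2].astype(np.float32)))
P=world_d("top",d,blk);print(P.mean(0),np.median(P[:,2]))
dk=box((p.max(2)<110),240,300,155,215); P=world_d("top",d,dk);w=P[(P[:,2]>.105)&(P[:,2]<.13)];print("wheel",len(w),np.median(w[:,2]),cv2.minEnclosingCircle(w[:,:2].astype(np.float32)),w.mean(0))
wh=box(p.min(2)>200,155,240,145,218);v,u=np.nonzero(wh);W=world("top",np.c_[u,v],.088);print("lid",cv2.minAreaRect(W[:,:2].astype(np.float32)))
q=p[140:240,155:300].astype(np.uint8)[:,:,::-1];cv2.imwrite("pics/c.png",cv2.resize(q,None,fx=5,fy=5,interpolation=2))
E
```

```text
red [ 0.60383238 -0.06966634  0.16335042] 0.17087224377006655 38
top [ 0.6039202  -0.0698739   0.16352389] [ 0.59718144 -0.07562915  0.15965671] [ 0.61126135 -0.06206453  0.17087224] 37
handle [0.56798362 0.09814496 0.123     ] [0.56011387 0.06804619 0.123     ] [0.57653726 0.1281195  0.123     ] ((0.5683302283287048, 0.09808042645454407), (0.06010238081216812, 0.0163081306964159), 89.88127899169922)
[0.56805165 0.09823313 0.12248668] 0.12284868379237188
wheel 1581 0.11502031335743997 ((0.5620725750923157, -0.0712059810757637), 0.055096883326768875) [ 0.55983486 -0.07111234  0.11517954]
lid ((0.5738283395767212, 0.09528637677431107), (0.16525901854038239, 0.17740535736083984), 87.74826049804688)
```

View pics/c.png

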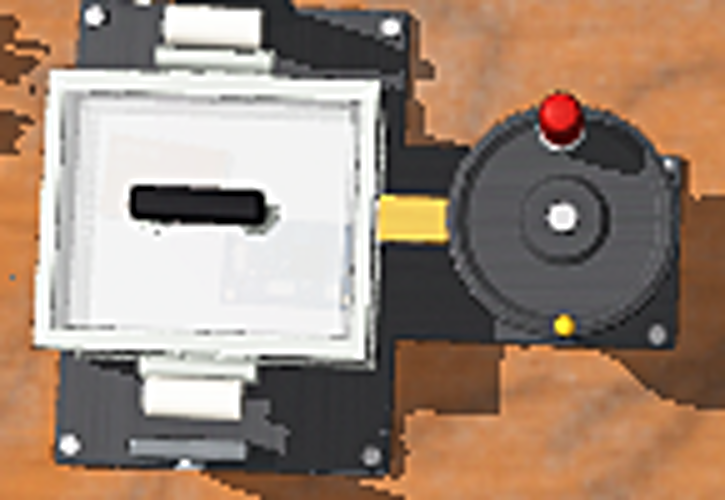

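The knob axis is at (0.604,-0.070) and the crank axis at (0.562,-0.071), which gives a 42 mm radius and matches the description. The handle is at (0.568,0.098) with chamber yaw of about -2°. I'll move above the knob and turn so the fingers close along x.

```bash
python3 -m pendant '{"translation":[[0.5,-1,0.4],[1.5,-3,0.4],[2.5,-5.2,0.4],[3.5,-7.4,0.4],[4.5,-9.6,0.4],[5.5,-11.8,0.4],[6.5,-14,0.4],[7.5,-16,0.4],[8.5,-18,0.4],[9.5,-20,0.4],[10.5,-22,0.4],[11.5,-24,0.4]],"delta_rot":[[0,0,-0.5],[0,0,-1.5],[0,0,-2.6],[0,0,-3.7],[0,0,-4.8],[0,0,-6],[0,0,-7.2],[0,0,-8.4],[0,0,-9.6],[0,0,-10.8],[0,0,-12],[0,0,-13]]}' 1 40
python3 -m pendant '{"translation":[[0.9,-1.8,0],[1.3,-2.8,0],[1.5,-3.4,0],[1.5,-3.4,0],[1.5,-3.4,0],[1.5,-3.4,0]],"delta_rot":[[0,0,-0.3],[0,0,-0.5],[0,0,-0.5],[0,0,-0.5],[0,0,-0.5],[0,0,-0.5]]}'
python3 - <<'E'
from h import *
o=get_obs();print(o["tcp_pos"],cv2.Rodrigues(np.array(o["orientation"]))[0].round(3),o["joints"],o["contact_force"])
p,d=grab_frame("scene");cv2.imwrite("pics/s1.png",cv2.resize(p[120:300,130:400,::-1],None,fx=2.9,fy=2.9))
E
```

```text
clock: 1.6
tcp_pos: [0.5663, 0.0119, 0.2418]
orientation: [-2.215, -2.227, -0.001]
contact_force: [1.0, 0.5, -0.2]
grip_width: 0.0852
gripper_force: 0.0
clock: 2.35
tcp_pos: [0.6036, -0.0686, 0.2413]
orientation: [-2.255, -2.186, -0.001]
contact_force: [0.8, -0.1, -0.1]
grip_width: 0.0854
gripper_force: 0.0
[ 0.60361055 -0.06861315  0.24131093] [[ 0.031  1.    -0.   ]
 [ 1.    -0.031  0.001]
 [ 0.001 -0.    -1.   ]] [-0.38937377  0.38856232  0.52883159  1.74040838 -0.2203487   1.07202927
  0.18229188] [ 0.83235719 -0.0891796  -0.1378173 ]
```

View pics/s1.png

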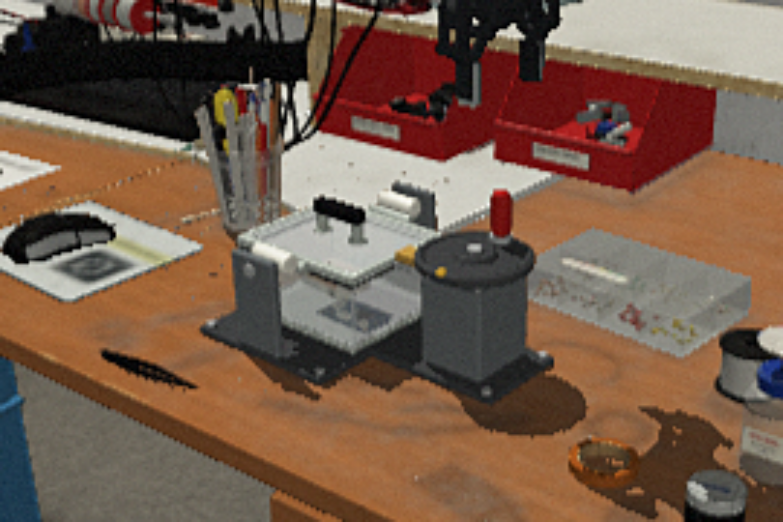

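The open gripper is centred over the red knob at about (500,210) in the crop. Next I descend 114 mm and close.

```bash
python3 -m pendant '{"translation":[[0,-0.03,-0.6],[0,-0.05,-1.5],[0,-0.05,-2.4],[0,-0.05,-3.2],[0,-0.05,-3.9],[0,-0.05,-4.4],[0,-0.05,-4.55],[0,-0.05,-4.55]],"delta_rot":[[0,0,0],[0,0,0],[0,0,0],[0,0,0],[0,0,0],[0,0,0],[0,0,0],[0,0,0]]}'
python3 -m pendant '{"translation":[[0,0,0],[0,0,0],[0,0,0],[0,0,0],[0,0,0],[0,0,0],[0,0,0],[0,0,0]],"delta_rot":[[0,0,0],[0,0,0],[0,0,0],[0,0,0],[0,0,0],[0,0,0],[0,0,0],[0,0,0]]}' 0 40
python3 - <<'E'
import numpy as np
a0=np.arctan2(.0015,.042)
for k in range(0,30):
    a=a0+k*.24; print(k,np.round([1.68*(np.cos(a)-np.cos(a0)),1.68*(np.sin(a)-np.sin(a0))],2),end=' ')
E
```

```text
clock: 3.4
tcp_pos: [0.604, -0.0716, 0.1277]
orientation: [2.258, 2.184, 0.0]
contact_force: [0.2, -0.9, 1.1]
grip_width: 0.0853
gripper_force: 0.0
clock: 4.4
tcp_pos: [0.6028, -0.0716, 0.128]
orientation: [-2.257, -2.183, 0.001]
contact_force: [-4.2, 0.9, 6.6]
grip_width: 0.0188
gripper_force: 39.1
0 [0. 0.] 1 [-0.06  0.4 ] 2 [-0.22  0.77] 3 [-0.46  1.09] 4 [-0.77  1.35] 5 [-1.13  1.53] 6 [-1.52  1.61] 7 [-1.92  1.6 ] 8 [-2.31  1.5 ] 9 [-2.66  1.3 ] 10 [-2.96  1.03] 11 [-3.18  0.69] 12 [-3.32  0.32] 13 [-3.36 -0.08] 14 [-3.3  -0.48] 15 [-3.16 -0.86] 16 [-2.93 -1.19] 17 [-2.62 -1.45] 18 [-2.27 -1.63] 19 [-1.87 -1.73] 20 [-1.47 -1.73] 21 [-1.08 -1.63] 22 [-0.73 -1.44] 23 [-0.42 -1.18] 24 [-0.19 -0.85] 25 [-0.05 -0.47] 26 [ 0.   -0.07] 27 [-0.04  0.33] 28 [-0.18  0.7 ] 29 [-0.41  1.04]
```

```bash
python3 -m pendant '{"translation":[[-0.02,0.2,0],[-0.06,0.4,0],[-0.13,0.59,0],[-0.22,0.77,0],[-0.33,0.94,0],[-0.46,1.09,0],[-0.61,1.23,0],[-0.77,1.35,0],[-0.95,1.45,0],[-1.13,1.53,0],[-1.13,1.53,0],[-1.13,1.53,0]],"delta_rot":[[0,0,0],[0,0,0],[0,0,0],[0,0,0],[0,0,0],[0,0,0],[0,0,0],[0,0,0],[0,0,0],[0,0,0],[0,0,0],[0,0,0]]}'
```

```text
clock: 5.9
tcp_pos: [0.5757, -0.0326, 0.1279]
orientation: [-2.257, -2.185, -0.001]
contact_force: [-0.9, -0.9, 7.0]
grip_width: 0.0188
gripper_force: 39.3
```

```bash
python3 -m pendant '{"translation":[[-0.39,0.08,0],[-0.79,0.07,0],[-1.18,-0.03,0],[-1.53,-0.23,0],[-1.83,-0.5,0],[-2.05,-0.84,0],[-2.19,-1.21,0],[-2.23,-1.61,0],[-2.17,-2.01,0],[-2.03,-2.39,0],[-1.8,-2.72,0],[-1.8,-2.72,0]],"delta_rot":[[0,0,0],[0,0,0],[0,0,0],[0,0,0],[0,0,0],[0,0,0],[0,0,0],[0,0,0],[0,0,0],[0,0,0],[0,0,0],[0,0,0]]}'
```

```text
clock: 7.4
tcp_pos: [0.5309, -0.1015, 0.1279]
orientation: [2.258, 2.183, 0.001]
contact_force: [-1.2, -1.6, 6.6]
grip_width: 0.0188
gripper_force: 39.9
```

```bash
python3 -m pendant '{"translation":[[0.31,-0.26,0],[0.66,-0.44,0],[1.06,-0.54,0],[1.46,-0.54,0],[1.85,-0.44,0],[2.2,-0.25,0],[2.51,0.01,0],[2.74,0.34,0],[2.88,0.72,0],[2.93,1.12,0],[2.93,1.12,0]],"delta_rot":[[0,0,0],[0,0,0],[0,0,0],[0,0,0],[0,0,0],[0,0,0],[0,0,0],[0,0,0],[0,0,0],[0,0,0],[0,0,0]]}'
```

```text
clock: 8.78
tcp_pos: [0.6028, -0.0714, 0.1279]
orientation: [-2.254, -2.184, 0.0]
contact_force: [-4.6, 1.2, 10.1]
grip_width: 0.0188
gripper_force: 40.2
```

```bash
python3 -m pendant '{"translation":[[-0.01,0.2,0],[-0.04,0.4,0],[-0.07,0.5,0],[-0.07,0.5,0]],"delta_rot":[[0,0,0],[0,0,0],[0,0,0],[0,0,0]]}'
python3 -m pendant '{"translation":[[-0.05,0.12,0],[-0.05,0.12,0],[-0.05,0.12,0]],"delta_rot":[[0,0,0],[0,0,0],[0,0,0]]}'
python3 -m pendant '{"translation":[[-0.06,0.12,0],[-0.06,0.12,0],[-0.06,0.12,0]],"delta_rot":[[0,0,0],[0,0,0],[0,0,0]]}'
```

```text
clock: 9.28
tcp_pos: [0.6011, -0.0602, 0.1279]
orientation: [-2.257, -2.184, 0.0]
contact_force: [-3.4, -0.4, 10.6]
grip_width: 0.0187
gripper_force: 40.1
clock: 9.65
tcp_pos: [0.6001, -0.0572, 0.1279]
orientation: [-2.257, -2.184, -0.0]
contact_force: [-2.7, -0.1, 8.5]
grip_width: 0.0187
gripper_force: 40.1
clock: 10.02
tcp_pos: [0.5988, -0.0542, 0.1279]
orientation: [-2.257, -2.184, -0.0]
contact_force: [-1.3, -0.3, 8.6]
grip_width: 0.0189
gripper_force: 40.0
```

```bash
python3 -m pendant '{"translation":[[-0.06,0.12,0],[-0.06,0.12,0],[-0.06,0.12,0]],"delta_rot":[[0,0,0],[0,0,0],[0,0,0]]}'
python3 -m pendant '{"translation":[[-0.07,0.12,0],[-0.07,0.12,0],[-0.07,0.12,0]],"delta_rot":[[0,0,0],[0,0,0],[0,0,0]]}'
python3 -m pendant '{"translation":[[-0.08,0.12,0],[-0.08,0.12,0],[-0.08,0.12,0]],"delta_rot":[[0,0,0],[0,0,0],[0,0,0]]}'
```

```text
clock: 10.4
tcp_pos: [0.5973, -0.0512, 0.128]
orientation: [-2.257, -2.184, -0.0]
contact_force: [-1.7, -0.5, 8.5]
grip_width: 0.0187
gripper_force: 40.0
clock: 10.78
tcp_pos: [0.5959, -0.049, 0.1279]
orientation: [2.258, 2.183, 0.0]
contact_force: [0.1, -2.1, 7.1]
grip_width: 0.019
gripper_force: 39.8
clock: 11.15
tcp_pos: [0.5958, -0.0488, 0.1281]
orientation: [2.255, 2.177, 0.001]
contact_force: [7.2, -9.4, -0.5]
grip_width: 0.0189
gripper_force: 39.5
```

End stop reached: the reaction rose to about 12 N and motion stopped. I'll release, rise, and look.

```bash
python3 -m pendant '{"translation":[[0.07,-0.11,0],[0.07,-0.11,0],[0.07,-0.11,0]],"delta_rot":[[0,0,0],[0,0,0],[0,0,0]]}'
python3 -m pendant '{"translation":[[0,0,0],[0,0,0],[0,0,0],[0,0,0],[0,0,0],[0,0,0],[0,0,0.5],[0,0,1.4],[0,0,2.4],[0,0,3.4],[0,0,4.2],[0,0,4.5]],"delta_rot":[[0,0,0],[0,0,0],[0,0,0],[0,0,0],[0,0,0],[0,0,0],[0,0,0],[0,0,0],[0,0,0],[0,0,0],[0,0,0],[0,0,0]]}' 1
python3 -m pendant '{"translation":[[-0.2,0.8,0],[-0.5,2.2,0],[-0.8,3.8,0],[-1,5,0],[-1.1,5.7,0],[-1.12,5.9,0],[-1.12,5.9,0],[-1.12,5.9,0]],"delta_rot":[[0,0,0],[0,0,0],[0,0,0],[0,0,0],[0,0,0],[0,0,0],[0,0,0],[0,0,0]]}'
python3 - <<'E'
from h import *
o=get_obs();print(o["tcp_pos"],cv2.Rodrigues(np.array(o["orientation"]))[0].round(3)[0],o["contact_force"])
p,d=grab_frame("scene");cv2.imwrite("pics/s2.png",cv2.resize(p[120:300,130:400,::-1],None,fx=2.9,fy=2.9))
p,d=grab_frame("top");cv2.imwrite("pics/t2.png",cv2.resize(p[120:240,150:310,::-1],None,fx=5,fy=5))
E
```

```text
clock: 11.52
tcp_pos: [0.5959, -0.049, 0.128]
orientation: [2.257, 2.183, 0.001]
contact_force: [0.6, -2.9, 6.7]
grip_width: 0.0186
gripper_force: 40.2
clock: 13.02
tcp_pos: [0.5966, -0.0487, 0.2421]
orientation: [2.257, 2.183, 0.004]
contact_force: [-0.1, -0.1, 0.7]
grip_width: 0.0856
gripper_force: 0.0
clock: 14.02
tcp_pos: [0.568, 0.0974, 0.2401]
orientation: [2.26, 2.181, -0.0]
contact_force: [-0.2, 0.3, -0.4]
grip_width: 0.0854
gripper_force: 0.0
[0.56804025 0.09736834 0.24012039] [0.035 0.999 0.   ] [-0.22122141  0.25494931 -0.40542197]
```

View pics/s2.png

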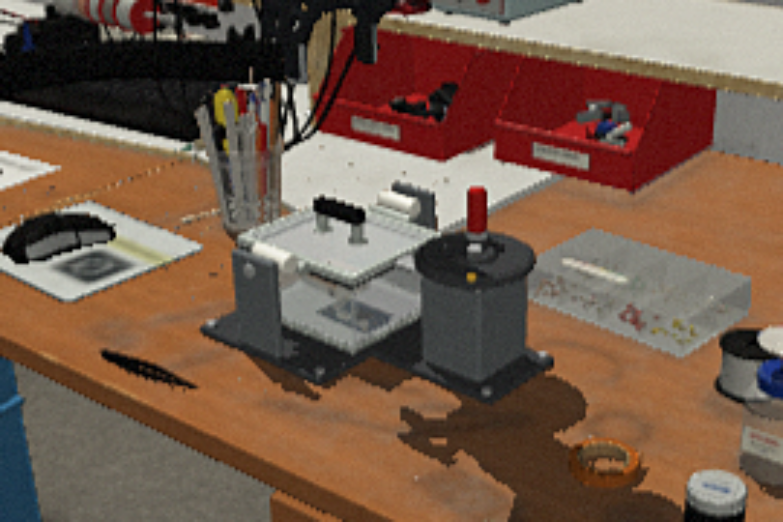

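View pics/t2.png

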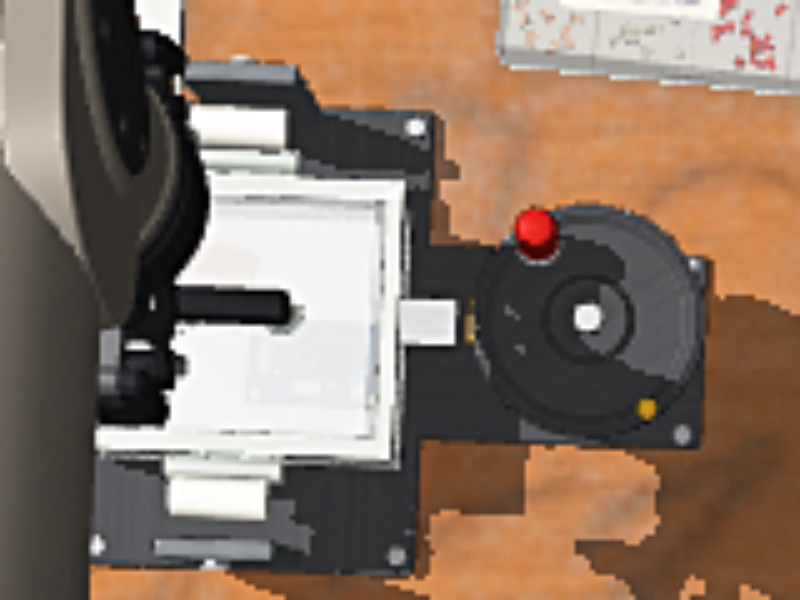

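The bolt is clear of the lug at crop (428,322), the knob stands at its end position (537,230), and the handle and lid are unmoved. Now I grip the handle.

```bash
python3 -m pendant '{"translation":[[0,0.02,-0.6],[0,0.03,-1.5],[0,0.03,-2.5],[0,0.03,-3.5],[0,0.03,-4.4],[0,0.03,-5.1],[0,0.03,-5.5],[0,0.03,-5.66],[0,0.03,-5.66],[0,0.03,-5.66]],"delta_rot":[[0,0,0],[0,0,0],[0,0,0],[0,0,0],[0,0,0],[0,0,0],[0,0,0],[0,0,0],[0,0,0],[0,0,0]]}'
python3 -m pendant '{"translation":[[0,0,0],[0,0,0],[0,0,0],[0,0,0],[0,0,0],[0,0,0],[0,0,0],[0,0,0],[0,0,0],[0,0,0]],"delta_rot":[[0,0,0],[0,0,0],[0,0,0],[0,0,0],[0,0,0],[0,0,0],[0,0,0],[0,0,0],[0,0,0],[0,0,0]]}' 0 80
```

```text
clock: 15.38
tcp_pos: [0.5683, 0.0998, 0.0992]
orientation: [2.258, 2.184, 0.002]
contact_force: [0.4, -0.0, 0.2]
grip_width: 0.0857
gripper_force: 0.0
clock: 16.62
tcp_pos: [0.5679, 0.0997, 0.0988]
orientation: [-2.258, -2.184, -0.0]
contact_force: [-2.3, -0.1, 5.5]
grip_width: 0.0139
gripper_force: 78.8
```

```bash
python3 -m pendant '{"translation":[[0,0,0.03],[0,0,0.06],[0,0,0.09],[0,0,0.12],[0,0,0.12],[0,0,0.12]],"delta_rot":[[0,0,0],[0,0,0],[0,0,0],[0,0,0],[0,0,0],[0,0,0]]}'
python3 -m pendant '{"translation":[[0,0,0.03],[0,0,0.06],[0,0,0.09],[0,0,0.12],[0,0,0.12],[0,0,0.12]],"delta_rot":[[0,0,0],[0,0,0],[0,0,0],[0,0,0],[0,0,0],[0,0,0]]}'
python3 -m pendant '{"translation":[[0,0,0.03],[0,0,0.06],[0,0,0.09],[0,0,0.12],[0,0,0.12],[0,0,0.12]],"delta_rot":[[0,0,0],[0,0,0],[0,0,0],[0,0,0],[0,0,0],[0,0,0]]}'
```

```text
clock: 17.38
tcp_pos: [0.567, 0.0996, 0.1009]
orientation: [-2.257, -2.184, 0.002]
contact_force: [1.0, 0.5, -13.9]
grip_width: 0.0146
gripper_force: 78.1
clock: 18.12
tcp_pos: [0.568, 0.0996, 0.1049]
orientation: [2.258, 2.184, 0.001]
contact_force: [-0.4, -0.1, -8.6]
grip_width: 0.0147
gripper_force: 79.1
clock: 18.88
tcp_pos: [0.5681, 0.0998, 0.1079]
orientation: [2.258, 2.184, 0.001]
contact_force: [-0.8, -0.4, -5.0]
grip_width: 0.0147
gripper_force: 79.4
```

The seal has let go and the grip holds. I'll raise the lid slowly to about 25 mm.

```bash
python3 -m pendant '{"translation":[[0,0,0.06],[0,0,0.13],[0,0,0.2],[0,0,0.28],[0,0,0.36],[0,0,0.44],[0,0,0.52],[0,0,0.59],[0,0,0.64],[0,0,0.66],[0,0,0.66],[0,0,0.66]],"delta_rot":[[0,0,0],[0,0,0],[0,0,0],[0,0,0],[0,0,0],[0,0,0],[0,0,0],[0,0,0],[0,0,0],[0,0,0],[0,0,0],[0,0,0]]}'
python3 -m pendant '{"translation":[[0,0,0],[0,0,0],[0,0,0],[0,0,0]],"delta_rot":[[0,0,0],[0,0,0],[0,0,0],[0,0,0]]}'
python3 - <<'E'
from h import *
p,d=grab_frame("scene");cv2.imwrite("pics/s3.png",cv2.resize(p[120:300,130:400,::-1],None,fx=2.9,fy=2.9))
p,d=grab_frame("top");p=p.astype(int)
P=world_d("top",d,box(p.min(2)>190,155,240,145,218));w=P[(P[:,2]>.08)&(P[:,2]<.14)]
A=np.c_[w[:,:2]-w[:,:2].mean(0),np.ones(len(w))];print(len(w),np.linalg.lstsq(A,w[:,2],rcond=None)[0],w.min(0),w.max(0))
E
```

```text
clock: 20.38
tcp_pos: [0.5678, 0.0997, 0.124]
orientation: [-2.258, -2.184, 0.0]
contact_force: [0.3, 0.7, -2.0]
grip_width: 0.0145
gripper_force: 79.9
clock: 20.88
tcp_pos: [0.5678, 0.0997, 0.124]
orientation: [-2.258, -2.184, 0.0]
contact_force: [-0.6, 0.1, -2.4]
grip_width: 0.0141
gripper_force: 79.9
1695 [-0.00208316 -0.00340872  0.11407617] [ 0.48490071 -0.00499     0.099796  ] [0.65610278 0.14096147 0.12380091]
```

View pics/s3.png

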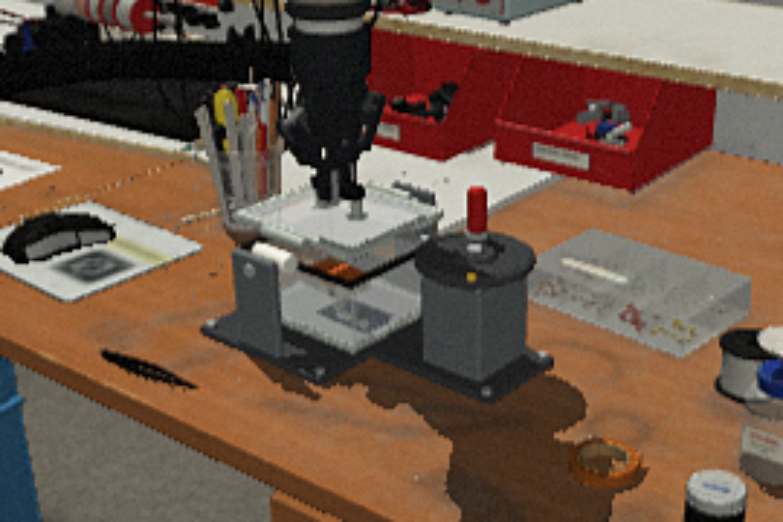

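The lid, around crop (340,220), is held level above the box. Its top is at 0.114 m, so it is about 25–26 mm open, and the knob is still at its end stop at (477,210). I'm handing in.

```bash
python3 -c "from bench import hand_in; print(hand_in())"
```

```text
the job is handed in; nothing more can be done
None
```

I wound the crank to its end stop, pulled the lid out of its seal, and handed in with the gripper holding it level about 25 mm above the box at about 21 s; no verdict came back.

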